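# Pack the whole clothes pegs and snap the peg tub shut

## Robot

A 6-joint arm with a two-finger parallel gripper is mounted at the origin on the work surface. World frame = base frame: x ahead of the robot, y to its left, z up, the work surface at z = 0. Lengths are in m, angles in rad, forces in N, time in s.
With the tool pointing down it reaches from about 0.375 to 0.9 m from the base axis. Payload 3.1 kg.
Tool frame: the origin (TCP) lies midway between the tips of the shut fingers; the grasp point (between the pads) lies 19 mm behind it; z points along the fingers, y is the line along which they close (so a half turn about z gives the same grasp; the last joint's range is limited). The gripper opens to 85 mm and grips with 20 to 120 N. Pads are 22 mm wide; open, the fingers measure 114 mm over their backs; the gripper's body (76 mm by 85 mm) begins 54 mm behind the grasp point. The pads swing forward as they close: fully open they stand 13 mm farther back than shut.
Start: joints at [-1.442, 0.527, 1.433, -0, 1.181, -0.178], TCP at [0.189, -0.596, 0.231] pointing down, gripper open.
Joint ranges: [-3.08, 3.08], [-0.75, 2.2], [0.22, 2.44], [-1.43, 4.57], [0, 2.65], [-2.85, 2.85]. Speed limits (rad/s): [2.79, 2.79, 3.14, 3.14, 3.14, 3.14].

## Interface

Orientations are given as a unit quaternion [x, y, z, w].
In Python, from station import manip gives the robot as it stands.
- The arm moves only by the tool step_arm, never from a script. Its argument "targets" is text: rows parted by semicolons, each of 4 numbers parted by spaces: the shift along the tool's x, y, z in mm, then the turn about the tool's z in degrees. A call has 1 to 12 rows; each row is the pose to reach, as a shift and turn from the pose commanded when the call began, along the tool's axes at that moment; what a row does not reach only later rows make up. A row lasts 1/10 s, in which the tool goes at most 50 mm and 8.59 degrees, less where a joint would pass 70% of its speed; a pose out of reach is approached as far as the arm can. A call with a gripper value outside its range is refused whole. "gripper" is the closure, from 0 (fully open) to 1 (shut), set as the call begins (left out, the last holds). The fingers move at their own pace and stop on an object; "squeeze" is the grip in N (left out, the last holds). Time passes only in rows, so rows that repeat a pose let the fingers close. It gives the time, the measured TCP pose, the force, the opening and the grip force at its end, in the units of the state.
- manip.sense(): the state, without advancing time (a new reading comes with each control period).
- manip.snapshot(name): name is "scene" or "side" or "wrist"; returns the picture (420x560x3 uint8, red, green, blue); there is no depth.
- manip.get_calibration(name): a dict with "fov_y" (degrees; the focal length in pixels is half the picture's height over the tangent of half this angle, whatever the lens; pixels are square), "cx", "cy" (the principal point, pixels), "k1" (the pictures are not rectified: a ray, as slopes to the right and down, at radius r is drawn at 1 + k1 r^2 times it, then the intrinsics apply), "extrinsics" (4x4, takes a point from camera to world coordinates); the wrist camera has in their place "tool_from_camera" (4x4, takes a point from camera to tool coordinates, whose origin is the TCP and whose axes are the flange's). Camera axes: x right, y down, z forward; pixel columns grow to the right and rows downward; lengths in m; the calibration is good to about 2 mm. A picture is of the moment at which its call begins: read the wrist's pose just before it. get_calibration takes no time and is no camera call.
- manip.sign_off(): hands the job in; it is judged then, once.
Trained networks look in the newest picture that a camera, given by its name, has taken for a name from the list of things; names that differ only in an ending like _2 or _b are one class to them, and where a whole thing is asked for, a point or a joint stands for the part that bears it (a point fixed in the world has none). Each returns a list of dicts, best first, with "p" (0 to 1); they miss things now and then, are a little off and sometimes report something else, mostly with a low value. They report only what shows in the picture. A call takes as long as a camera call. They do not tell look-alikes from the thing itself.
- manip.recognise(camera, query): "position" ([column, row] in pixels, amid what is visible of it).
- manip.masks_of(camera, query): "pixels" (420x560 bool, what is visible of it) and "position" ([column, row] in pixels, amid what is visible of it).
- manip.mark_of(camera, query): "position" ([column, row] in pixels: a listed point, or the origin of a listed thing).
The state is a dict: "t": time; "q": joint angles; "qd": joint speeds; "tau": joint torques, N m; "tcp_pos": TCP position; "tool_rot": TCP orientation; "force": force on the tool from outside, world axes, zero at the start; "ft_torque": the same for the moment, N m; "finger_gap": opening from 0.0 (shut) to 1.0 (fully open); "gripper_force": force on a finger pad.
Only numpy, scipy, OpenCV 4.12 (cv2) and the standard library are available. Lean on these libraries where they do the work, as an engineer would, in place of code of your own. Each camera call takes 0.05 s, during which the arm holds its last target. There are 200 camera calls.

## Task

Tidy up the clothes pegs: put the one long whole peg into the longer compartment of the blue peg tub and the two standard whole pegs into its shorter compartment, lying below the rim, then put the lid on and press it down until it snaps fully home, flush on the rim all round. Leave the two broken peg halves (a single prong, no spring) where they lie, and do not disturb the bottle, the dosing cup or the carton.

Things in the scene. Friction and masses are not known exactly. Their poses are not given: they have to be found in the camera images.
- tub: Fixed blue open tub, outside 257 (x) x 128 (y) x 55 mm high, walls and floor 4. Origin: centre of underside. A 40 mm high cross wall divides it. LONGER compartment at +x: inner 140 x 120, centre x=+54.5, y=0; SHORTER at -x: inner 105 x 120, centre x=-72, y=0. Spring catch mid each long side, 6 below the rim, 5 proud: pressing the lid over both takes about 4 to 10 N.
- lid: Loose blue lid, 276 (x) x 147 (y) mm, lies right way up. Origin: centre, at skirt's lower edge. Top face 23 up. Skirt goes outside the tub rim, 2.5 play each side, flaring to 6.5 at its mouth. White-topped handle in the middle along x: 18 wide (y), 100 long, top 53 up. Fits either way round. Home: origin 36 above the tub's, axes parallel; unsnapped about 9 higher.
- peg_a: Whole standard wooden clothes peg with two prongs and a steel spring, lying on its side on the work surface. 80 mm long (its x), 20 mm wide (its y) at the middle and jaws, the tails splaying to about 27 mm at its -x end, 12 mm high, 20 g. Origin at the middle of the length, on the underside; z up.
- peg_b: The second whole standard wooden clothes peg, same as peg_a.
- peg_long: The one whole long wooden clothes peg, same make with two prongs and a spring: 115 mm long (its x), 24 mm wide (its y) at the middle and jaws, the tails splaying to about 35 mm at its -x end, 14 mm high, 35 g. Origin at the middle of the length, on the underside; z up.
- half_std: Look-alike, to be left: broken half of a standard peg, a single wooden prong without spring, 80 mm long (x), about 9 mm wide (y), 12 mm high, with a bend towards +y at its -x end. Origin at the middle, on the underside.
- half_long: Look-alike, to be left: broken half of a long peg, a single wooden prong without spring, 115 mm long (x), 10 mm wide (y), 14 mm high, with a bend towards +y at its -x end. Origin at the middle, on the underside.
- bottle: Bystander: white detergent bottle with a blue cap, 68 mm across, 140 mm high, standing beyond the work. Origin at the centre of its underside.
- dosing_cup: Bystander: small grey plastic dosing cup, 64 mm across, 55 mm high. Origin at the centre of its underside.
- carton: Bystander: cardboard detergent carton, 60 by 110 mm, 100 mm high. Origin at the centre of its underside.
Mind the look-alikes: they are no part of the job. Leave any orange or pink look-alike of the peg_b alone.

How it is judged:
On the way, in this order (a step that is already met when the one before it is completed fails the run):
1. the three whole pegs lie in their compartments, with the lid still off and the pegs let go (x of peg_long in the frame of tub between -0.0155 and 0.1245 m and y of peg_long in the frame of tub between -0.06 and 0.06 m and z of peg_long in the frame of tub between -0.002 and 0.042 m and x of peg_a in the frame of tub between -0.1245 and -0.0195 m and y of peg_a in the frame of tub between -0.06 and 0.06 m and z of peg_a in the frame of tub between -0.002 and 0.042 m and x of peg_b in the frame of tub between -0.1245 and -0.0195 m and y of peg_b in the frame of tub between -0.06 and 0.06 m and z of peg_b in the frame of tub between -0.002 and 0.042 m and linear speed of each of peg_a, peg_b, peg_long below 0.02 m/s and contact force between the fingers and peg_a below 0.1 N and contact force between the fingers and peg_b below 0.1 N and contact force between the fingers and peg_long below 0.1 N), for 0.2 s.
2. the lid is snapped fully home on the tub (z of lid in the frame of tub between 0.033 and 0.039 m and horizontal distance between lid and tub below 0.006 m and angle between lid's own z axis and vertical below 0.03 rad and angle between the x axis of lid and the x axis of tub, either way round below 0.06 rad), for 0.2 s.
At the end, for the whole second after the job is handed in: Long peg in the longer, both standard pegs in the shorter compartment, below the rim; lid home: height within 3 mm, centred within 6 mm, level within 0.03 rad, yaw within 0.06 rad; halves, bottle, cup and carton within 30 mm of their starts; pegs and lid at rest (all of step 2 and x of peg_long in the frame of tub between -0.0155 and 0.1245 m and y of peg_long in the frame of tub between -0.06 and 0.06 m and z of peg_long in the frame of tub between -0.002 and 0.042 m and x of peg_a in the frame of tub between -0.1245 and -0.0195 m and y of peg_a in the frame of tub between -0.06 and 0.06 m and z of peg_a in the frame of tub between -0.002 and 0.042 m and x of peg_b in the frame of tub between -0.1245 and -0.0195 m and y of peg_b in the frame of tub between -0.06 and 0.06 m and z of peg_b in the frame of tub between -0.002 and 0.042 m and linear speed of each of peg_a, peg_b, peg_long, lid below 0.02 m/s and distance of each of half_std, half_long, bottle, dosing_cup, carton from where it was at the start of the episode below 0.03 m); the robot touches nothing.
It fails at once if a broken half peg is moved more than 30 mm (distance of any of half_std, half_long from where it was at the start of the episode above 0.03 m).
It fails at once if the bottle, dosing cup or carton is moved more than 30 mm or knocked over (distance of any of bottle, dosing_cup, carton from where it was at the start of the episode above 0.03 m or angle between any of bottle, dosing_cup, carton's own z axis and vertical above 0.5 rad).
It also fails if it takes over 90 s, if anything falls off the work surface, if the arm or the gripper's body presses on something with over 40 N, if the wrist force passes 120 N, or if a joint passes its speed limit or range.

## Working session

There is one attempt and no reset: what is moved stays moved. The work goes in short steps, Python scripts to look and compute and a tool call to move; the robot and the scene stay as the last step left them, time stands still between calls to the robot, and variables do not carry over. Pictures are saved under pics/ and viewed, at most 14 in all, crops included, and the job is handed in when it is done.

Besides the shell and the picture viewer there is one more tool, called in YAML: its name, and indented under it one key for each argument. step_arm: Moves the arm, as the interface text tells. Its arguments: {"type":"object","properties":{"targets":{"type":"string"},"gripper":{"type":"number"},"squeeze":{"type":"number"}},"required":["targets"]}

```bash
mkdir -p pics; ls; cat > h.py <<'E'
import numpy as np, cv2
from station import manip
from scipy.spatial.transform import Rotation as R
def cam(name,s=None):
    c=manip.get_calibration(name); f=210/np.tan(np.radians(c["fov_y"])/2)
    if "extrinsics" in c: T=np.array(c["extrinsics"])
    else:
        s=s or manip.sense(); W=np.eye(4); W[:3,:3]=R.from_quat(s["tool_rot"]).as_matrix(); W[:3,3]=s["tcp_pos"]
        T=W@np.array(c["tool_from_camera"])
    return c,f,T
def px2w(name,p,z,s=None):
    c,f,T=cam(name,s); K=np.array([[f,0,c["cx"]],[0,f,c["cy"]],[0,0,1.]])
    p=np.array(p,float).reshape(-1,1,2)
    u=cv2.undistortPoints(p,K,np.array([c["k1"],0,0,0,0.])).reshape(-1,2)
    d=np.c_[u,np.ones(len(u))]@T[:3,:3].T; o=T[:3,3]
    return (o+d*((z-o[2])/d[:,2])[:,None])[:,:2]
def snap(name,fn):
    s=manip.sense(); im=manip.snapshot(name); cv2.imwrite("pics/"+fn,cv2.cvtColor(np.asarray(im),cv2.COLOR_RGB2BGR)); return im,s
E
python3 - <<'E'
from h import *
for n in("scene","side","wrist"):
    snap(n,n+"0.png"); 
    if n!="wrist":
      c,f,T=cam(n); print(n,f,T.round(3).tolist())
print(manip.get_calibration("wrist"))
s=manip.sense(); print(s["t"],s["tool_rot"])
for n in("scene","side"):
  for q,z in(("tub",.05),("lid",.02),("peg_a",.006),("peg_long",.007),("half_std",.006),("half_long",.007),("bottle",.07),("dosing_cup",.03),("carton",.05)):
    for d in manip.recognise(n,q): print(n,q,round(d["p"],2),np.round(d["position"]),px2w(n,d["position"],z).round(3))
E
```

```text
pics
scene 465.93178156648867 [[0.813, 0.37, -0.449, 0.985], [0.582, -0.51, 0.633, -0.611], [0.005, -0.776, -0.631, 0.636], [0.0, 0.0, 0.0, 1.0]]
side 385.4234049642971 [[-0.975, -0.172, 0.139, 0.428], [-0.221, 0.738, -0.637, 0.567], [0.007, -0.652, -0.758, 0.714], [0.0, 0.0, 0.0, 1.0]]
{'fov_y': 71.88947619597381, 'cx': 282.35007702372155, 'cy': 210.99350749098005, 'k1': -0.04220795597627315, 'tool_from_camera': array([[ 5.59652698e-04, -9.60740595e-01, -2.77447645e-01,
         7.06260051e-02],
       [ 9.99999596e-01,  7.32677162e-04, -5.19954748e-04,
         4.50744856e-04],
       [ 7.02821187e-04, -2.77447242e-01,  9.60740617e-01,
        -1.42052319e-01],
       [ 0.00000000e+00,  0.00000000e+00,  0.00000000e+00,
         1.00000000e+00]])}
0.15 [ 9.88179572e-01  1.53298395e-01  9.22841062e-06 -8.57683109e-04]
scene tub 0.95 [151. 302.] [[ 0.53  -0.337]]
scene lid 0.73 [350. 154.] [[0.55 0.29]]
scene peg_a 0.82 [217. 182.] [[0.347 0.023]]
scene peg_a 0.69 [249. 152.] [[0.327 0.166]]
scene peg_a 0.63 [322. 218.] [[0.616 0.052]]
scene peg_a 0.61 [257. 205.] [[0.477 0.008]]
scen
[... 371 characters left out ...]
[[0.754 0.192]]
side tub 0.6 [321. 136.] [[ 0.494 -0.293]]
side tub 0.42 [154. 269.] [[0.758 0.209]]
side tub 0.36 [207. 154.] [[ 0.774 -0.152]]
side lid 0.77 [250. 349.] [[0.53  0.312]]
side peg_a 0.79 [361. 310.] [[0.338 0.181]]
side peg_a 0.56 [364. 247.] [[0.344 0.024]]
side peg_a 0.55 [244. 235.] [[0.618 0.053]]
side peg_long 0.94 [254. 201.] [[ 0.621 -0.055]]
side peg_long 0.16 [309. 232.] [[0.471 0.009]]
side half_std 0.5 [322. 195.] [[ 0.459 -0.114]]
side half_long 0.78 [300. 273.] [[0.471 0.125]]
side bottle 0.92 [207. 154.] [[ 0.763 -0.129]]
side dosing_cup 0.76 [189. 189.] [[ 0.782 -0.035]]
side carton 0.87 [153. 264.] [[0.765 0.199]]
side carton 0.66 [204. 154.] [[ 0.779 -0.148]]
```

View pics/scene0.png

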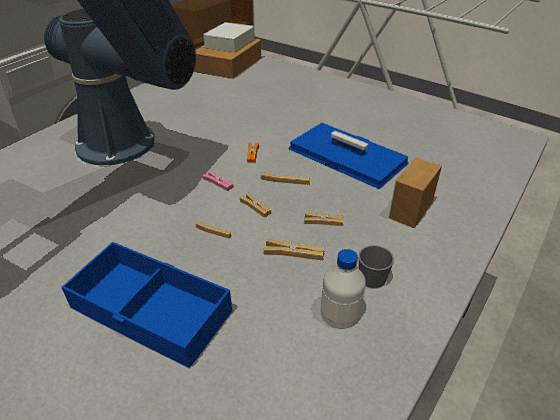

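View pics/side0.png

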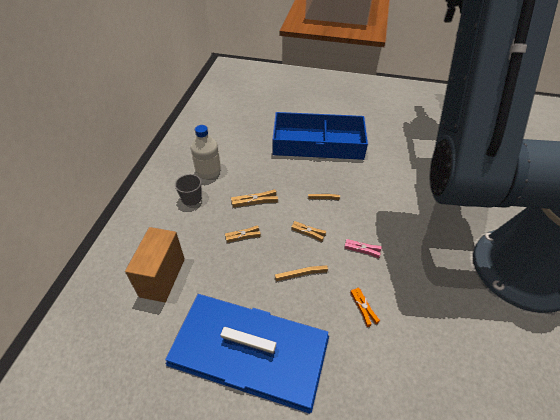

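```bash
cat >> h.py <<'E'
from scipy.optimize import minimize
def w2px(name,P,s=None):
    c,f,T=cam(name,s); Q=(np.asarray(P)-T[:3,3])@T[:3,:3]; u=Q[:,:2]/Q[:,2:]
    u=u*(1+c["k1"]*(u**2).sum(1,keepdims=True)); return u*f+[c["cx"],c["cy"]]
def box(p,L,W,z0,z1,ox=0,oy=0):
    x,y,a=p; c,s=np.cos(a),np.sin(a)
    return np.array([[x+c*u-s*v,y+s*u+c*v,z] for u in(ox-L/2,ox+L/2) for v in(oy-W/2,oy+W/2) for z in(z0,z1)])
def fit(masks,L,W,z1,p0,z0=0,st=(.02,.02,.1)):
    # masks: list of (cam, bool mask, state)
    def cost(p):
        e=0
        for n,m,s in masks:
            r=np.zeros((1680,2240),np.uint8); h=cv2.convexHull((w2px(n,box(p,L,W,z0,z1),s)*4).astype(np.float32))
            cv2.fillConvexPoly(r,h.astype(np.int32),1); r=cv2.resize(r.astype(np.float32),(560,420),interpolation=cv2.INTER_AREA)
            e+=np.abs(r-m).sum()/m.sum()
        return e
    S=np.array([p0]+[np.array(p0)+np.eye(3)[i]*st[i] for i in range(3)])
    r=minimize(cost,p0,method="Nelder-Mead",options=dict(initial_simplex=S,maxfev=250,xatol=1e-4,fatol=1e-4)); return r.x,r.fun
def blue(im,near,r=130):
    h=cv2.cvtColor(np.asarray(im),cv2.COLOR_RGB2HSV); m=cv2.inRange(h,(100,140,30),(130,255,255))
    n,l,st,ce=cv2.connectedComponentsWithStats(cv2.morphologyEx(m,cv2.MORPH_CLOSE,np.ones((3,3))))
    k=min([i for i in range(1,n) if st[i,4]>800],key=lambda i:np.hypot(*(ce[i]-near)))
    h=cv2.convexHull(np.argwhere(l==k)[:,::-1]); o=np.zeros(m.shape,np.uint8); cv2.fillConvexPoly(o,h,1); return o.astype(float)
E
python3 - <<'E'
from h import *
ims={n:cv2.cvtColor(cv2.imread(f"pics/{n}0.png"),cv2.COLOR_BGR2RGB) for n in("scene","side")}
def wb(n,near): return (n,blue(ims[n],near),None)
print("tub",fit([wb("scene",(151,302)),wb("side",(321,136))],.257,.128,.055,(.52,-.32,0.1)))
for n,a in(("scene",(151,302)),("side",(321,136))): print(n,fit([wb(n,a)],.257,.128,.055,(.52,-.32,0.1)))
print("lid",fit([wb("scene",(350,154)),wb("side",(250,349))],.276,.147,.023,(.54,.30,-.3)))
for n,a in(("scene",(350,154)),("side",(250,349))): print(n,fit([wb(n,a)],.276,.147,.023,(.54,.30,-.3)))
for n in("scene","side"):
  for q,z in(("peg_a",.008),("peg_long",.009)):
    for d in manip.masks_of(n,q):
      yx=np.argwhere(d["pixels"])[:,::-1]
      if len(yx)<20: continue
      w=px2w(n,yx,z).astype(np.float32); print(n,q,round(d["p"],2),[np.round(v,3) for v in cv2.minAreaRect(w*1000)])
E
```

```text
tub (array([ 0.50241006, -0.32614303,  0.15944443]), np.float64(0.03828482411720494))
scene (array([ 0.50313781, -0.32628009,  0.15771227]), np.float64(0.010398755424547613))
side (array([ 0.50079772, -0.32466209,  0.15341638]), np.float64(0.019960813127602253))
lid (array([ 0.53408573,  0.30723251, -0.07805603]), np.float64(0.09455534340102992))
scene (array([ 0.53501728,  0.30651002, -0.07039648]), np.float64(0.05168590522478737))
side (array([ 0.5334738 ,  0.30654221, -0.07229011]), np.float64(0.04235940065681445))
scene peg_a 0.78 [array([472.257,   4.004]), array([31.4  , 88.563]), np.float64(74.933)]
scene peg_a 0.76 [array([620.977,  49.435]), array([79.447, 37.262]), np.float64(25.507)]
scene peg_a 0.66 [array([334.334, 171.907]), array([24.668, 96.728]), np.float64(33.502)]
scene peg_long 0.86 [array([623.8  , -62.256]), array([115.362,  43.943]), np.float64(26.164)]
side peg_a 0.85 [array([622.27 ,  51.669]), array([79.694, 31.726]), np.float64(27.746)]
side peg_a 0.74 [array([336.225, 174.052]), array([30.157, 81.293]), np.float64(36.493)]
side peg_a 0.72 [array([476.105,   7.338]), array([36.616, 83.167]), np.float64(77.209)]
side peg_a 0.67 [array([348.632,  27.892]), array([30.872, 79.529]), np.float64(87.055)]
side peg_a 0.41 [array([ 456.283, -108.276]), array([76.003, 17.25 ]), np.float64(13.142)]
side peg_long 0.91 [array([624.113, -60.132]), array([115.167,  37.646]), np.float64(24.924)]
```

```bash
cat >> h.py <<'E'
def go(x,y,z,deg,s=None):
    s=s or manip.sense(); M=R.from_quat(s["tool_rot"]).as_matrix()
    hd=np.degrees(np.arctan2(M[1,0],M[0,0])); t=(hd-deg+90)%180-90
    q6=np.degrees(s["q"][5]); 
    print("shift",(M.T@(np.array([x,y,z])-s["tcp_pos"])*1000).round(1),"turn",round(t,1),"head",round(hd,1),"q6",round(q6,1),"t",s["t"],"F",np.round(s["force"],1))
def intub(u,v,T=(.5022,-.3258,.157)):
    c,s=np.cos(T[2]),np.sin(T[2]); return T[0]+c*u-s*v,T[1]+s*u+c*v
E
python3 -c "
from h import *
go(.624,-.061,.15,25.5)"
```

```text
shift [ 576.1 -377.8   81.3] turn -7.9 head 17.6 q6 -10.2 t 1.25 F [ 0.2 -0.4  0.3]
```

step_arm:
  targets: "577 -378 80 -8;577 -378 80 -8;577 -378 80 -8;577 -378 80 -8;577 -378 80 -8;577 -378 80 -8;577 -378 80 -8;577 -378 80 -8;577 -378 80 -8;577 -378 80 -8;577 -378 80 -8;577 -378 80 -8"
  gripper: 0.35

```text
t: 2.45
tcp_pos: [0.5668, -0.1316, 0.1622]
tool_rot: [0.975, 0.222, 0.0, 0.0]
force: [0.3, -0.7, 1.2]
finger_gap: 0.65
gripper_force: 0.0
```

```bash
python3 -c "
from h import *
go(.624,-.061,.15,25.5)"
```

```text
shift [ 82.1 -38.9  12.2] turn 0.1 head 25.6 q6 40.3 t 2.45 F [ 0.3 -0.7  1.2]
```

step_arm:
  targets: "82 -39 12 0;82 -39 12 0;82 -39 12 0;82 -39 12 0"

```text
t: 2.85
tcp_pos: [0.6226, -0.0618, 0.1498]
tool_rot: [0.975, 0.223, -0.0, 0.0]
force: [-0.3, 0.6, 0.1]
finger_gap: 0.646
gripper_force: 0.0
```

```bash
cat >> h.py <<'E'
def peglook(q,fn,z):
    im,s=snap("wrist",fn); print(s["tcp_pos"])
    for d in manip.masks_of("wrist",q):
        yx=np.argwhere(d["pixels"])[:,::-1]
        if len(yx)<50: continue
        w=px2w("wrist",yx,z,s).astype(np.float32); (c,(a,b),g)=cv2.minAreaRect(w*1000)
        if a<b: a,b,g=b,a,g+90
        g=(g+90)%180-90; print(q,round(d["p"],2),np.round(c,1),round(a),round(b),"yaw",round(g,1),"px",np.round(d["position"]),"mean",w.mean(0).round(4))
E
python3 -c "
from h import *
peglook('peg_long','w1.png',.012)"
```

```text
[ 0.62260692 -0.06177741  0.14979236]
peg_long 0.88 [624.7 -63.7] 114 31 yaw 23.5 px [287. 193.] mean [ 0.6304 -0.0596]
```

View pics/w1.png

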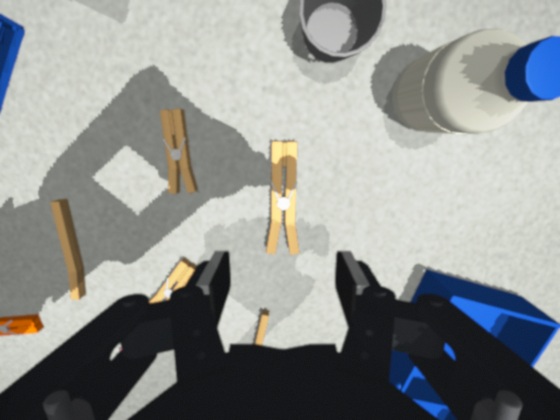

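step_arm:
  targets: "2 1 50 0.5;2 1 100 0.5;2 1 130 0.5;2 1 146 0.5;2 1 146 0.5;2 1 146 0.5"

```text
t: 3.55
tcp_pos: [0.6256, -0.0638, 0.0054]
tool_rot: [0.976, 0.217, 0.001, 0.001]
force: [0.4, 0.7, 1.1]
finger_gap: 0.653
gripper_force: 0.0
```

step_arm:
  targets: "0 0 0 0;0 0 0 0;0 0 0 0;0 0 0 0;0 0 0 0;0 0 0 0"
  gripper: 1
  squeeze: 40

```text
t: 4.15
tcp_pos: [0.6263, -0.0631, 0.0063]
tool_rot: [0.976, 0.218, 0.002, 0.001]
force: [-0.1, 0.6, 5.3]
finger_gap: 0.263
gripper_force: 39.9
```

step_arm:
  targets: "0 0 -50 0;0 0 -100 0;0 0 -130 0;0 0 -130 0"

```text
t: 4.55
tcp_pos: [0.6286, -0.0634, 0.1402]
tool_rot: [0.976, 0.218, 0.005, 0.003]
force: [0.4, -0.5, -0.4]
finger_gap: 0.265
gripper_force: 39.4
```

```bash
python3 -c "
from h import *
go(*intub(.0545,0),.14,9)
go(*intub(.0545,0),.012,9)"
```

```text
shift [-173.6  198.9    0.2] turn 16.2 head 25.2 q6 49.0 t 4.55 F [ 0.4 -0.5 -0.4]
shift [-174.8  197.9  128.2] turn 16.2 head 25.2 q6 49.0 t 4.55 F [ 0.4 -0.5 -0.4]
```

step_arm:
  targets: "-174 199 0 16;-174 199 0 16;-174 199 0 16;-174 199 0 16;-174 199 0 16;-174 199 0 16;-174 199 0 16;-174 199 0 16"

```text
t: 5.35
tcp_pos: [0.5514, -0.3152, 0.1334]
tool_rot: [0.997, 0.08, -0.001, -0.001]
force: [0.2, 0.9, -0.7]
finger_gap: 0.263
gripper_force: 39.5
```

```bash
python3 -c "
from h import *
snap('wrist','w2.png')
go(*intub(.0545,0),.014,9)
s=manip.sense()
for z in (.055,):
  for (u,v) in ((.1285,.064),(-.0195,.06),(-.0195,-.06),(.1285,-.064)):
    x,y=intub(u,v); print((u,v),w2px('wrist',[[x,y,z if u>0 else .04]],s).round())
"
```

```text
shift [  3.9   3.7 119.5] turn 0.2 head 9.2 q6 41.0 t 5.4 F [-0.7  2.1 -0.3]
(0.1285, 0.064) [[200. 117.]]
(-0.0195, 0.06) [[221. 286.]]
(-0.0195, -0.06) [[351. 287.]]
(0.1285, -0.064) [[375. 118.]]
```

View pics/w2.png

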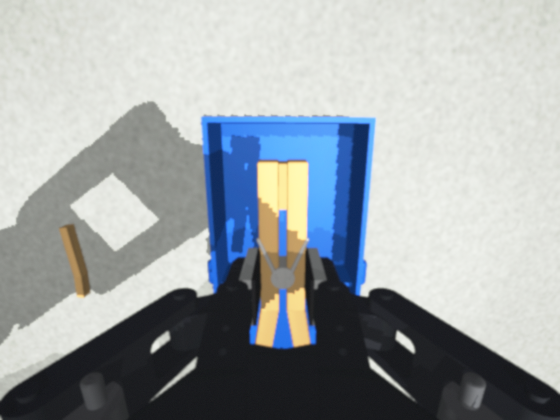

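step_arm:
  targets: "2 3 0 0;3 3 50 0;3 3 90 0;3 3 118 0;3 3 118 0;3 3 118 0"

```text
t: 6.0
tcp_pos: [0.5559, -0.3181, 0.0163]
tool_rot: [0.997, 0.081, -0.0, -0.0]
force: [1.1, -1.3, 1.0]
finger_gap: 0.264
gripper_force: 40.9
```

step_arm:
  targets: "0 0 0 0;0 0 0 0;0 0 0 0"
  gripper: 0.45

```text
t: 6.3
tcp_pos: [0.5561, -0.3198, 0.0179]
tool_rot: [0.997, 0.08, 0.001, 0.001]
force: [-0.1, 0.1, 0.2]
finger_gap: 0.553
gripper_force: 0.0
```

step_arm:
  targets: "0 0 -50 0;0 0 -100 0;0 0 -150 0;0 0 -150 0"

```text
t: 6.7
tcp_pos: [0.5596, -0.3228, 0.1753]
tool_rot: [0.997, 0.08, 0.006, 0.006]
force: [1.0, 0.3, 0.4]
finger_gap: 0.548
gripper_force: 0.0
```

```bash
python3 -c "
from h import *
go(.474,.006,.15,-14)"
```

```text
shift [ -32.6 -338.5   20.4] turn 23.1 head 9.1 q6 41.0 t 6.7 F [1.  0.3 0.4]
```

step_arm:
  targets: "-33 -338 20 23;-33 -338 20 23;-33 -338 20 23;-33 -338 20 23;-33 -338 20 23;-33 -338 20 23;-33 -338 20 23;-33 -338 20 23;-33 -338 20 23;-33 -338 20 23"
  gripper: 0.35

```text
t: 7.7
tcp_pos: [0.4703, 0.0082, 0.1467]
tool_rot: [0.993, -0.121, 0.001, 0.0]
force: [0.0, -0.6, 0.8]
finger_gap: 0.65
gripper_force: 0.0
```

```bash
python3 -c "
from h import *
peglook('peg_a','w3.png',.010)"
```

```text
[0.47028861 0.00819239 0.14667752]
peg_a 0.91 [349.2  24.2] 86 26 yaw -6.7 px [290. 304.] mean [0.3526 0.0256]
peg_a 0.63 [314.1 190.2] 28 21 yaw -11.4 px [165. 358.] mean [0.3149 0.1903]
peg_a 0.59 [476.2   7.2] 79 26 yaw -10.8 px [286. 191.] mean [0.4788 0.0052]
peg_a 0.55 [621.3  50.7] 83 28 yaw 27.9 px [192.  51.] mean [0.6218 0.0513]
```

View pics/w3.png

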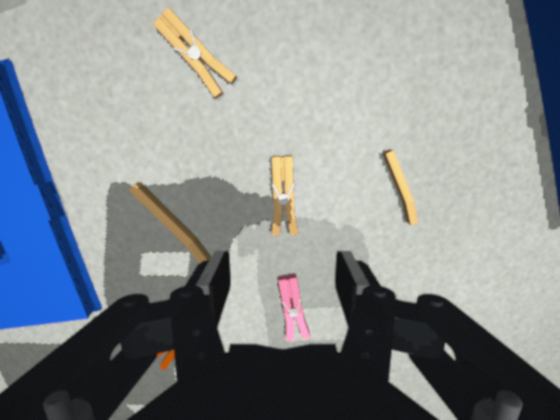

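step_arm:
  targets: "5 0 40 0;5 0 90 0;5 0 125 0;5 0 138 0;5 0 138 0;5 0 138 0"

```text
t: 8.4
tcp_pos: [0.4745, 0.0071, 0.0082]
tool_rot: [0.993, -0.122, 0.0, 0.0]
force: [-0.0, 0.2, 0.5]
finger_gap: 0.646
gripper_force: 0.0
```

step_arm:
  targets: "0 0 0 0;0 0 0 0;0 0 0 0;0 0 0 0;0 0 0 0;0 0 0 0"
  gripper: 1

```text
t: 9.0
tcp_pos: [0.4747, 0.0078, 0.0095]
tool_rot: [0.993, -0.12, 0.001, 0.0]
force: [-1.0, -1.8, 5.5]
finger_gap: 0.209
gripper_force: 39.0
```

step_arm:
  targets: "0 0 -50 0;0 0 -100 0;0 0 -130 0;0 0 -130 0"

```text
t: 9.4
tcp_pos: [0.4768, 0.0076, 0.1425]
tool_rot: [0.993, -0.12, 0.005, 0.0]
force: [1.0, -0.8, -0.1]
finger_gap: 0.21
gripper_force: 39.1
```

```bash
python3 -c "
from h import *
go(*intub(-.072,.025),.14,9)"
```

```text
shift [ 28.3 322.6   2.7] turn -22.8 head -13.8 q6 91.3 t 9.4 F [ 1.  -0.8 -0.1]
```

step_arm:
  targets: "28 323 0 -23;28 323 0 -23;28 323 0 -23;28 323 0 -23;28 323 0 -23;28 323 0 -23;28 323 0 -23;28 323 0 -23;28 323 0 -23;28 323 0 -23"

```text
t: 10.4
tcp_pos: [0.4229, -0.3105, 0.1375]
tool_rot: [0.997, 0.08, -0.001, -0.001]
force: [-0.2, 0.3, 0.3]
finger_gap: 0.217
gripper_force: 39.1
```

```bash
python3 -c "
from h import *
snap('wrist','w4.png')
go(*intub(-.072,.025),.018,9)"
```

```text
shift [  3.7   2.9 119.7] turn 0.2 head 9.2 q6 32.3 t 10.45 F [0.4 0.  0.1]
```

View pics/w4.png

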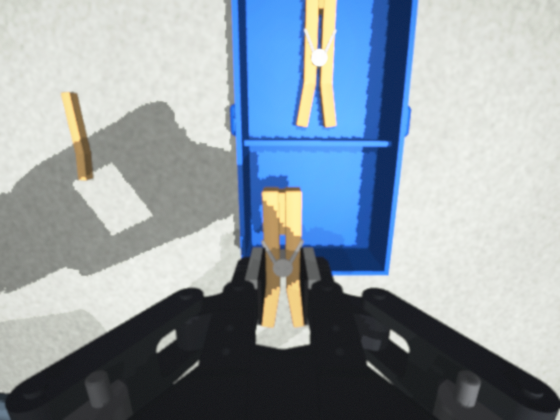

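step_arm:
  targets: "3 2 0 0;3 2 50 0;3 2 90 0;3 2 118 0;3 2 118 0;3 2 118 0"

```text
t: 11.05
tcp_pos: [0.4274, -0.3131, 0.0203]
tool_rot: [0.997, 0.08, -0.0, -0.0]
force: [0.2, -0.5, 0.8]
finger_gap: 0.207
gripper_force: 39.2
```

step_arm:
  targets: "0 0 0 0;0 0 0 0;0 0 0 0"
  gripper: 0.62

```text
t: 11.35
tcp_pos: [0.4277, -0.3144, 0.0217]
tool_rot: [0.997, 0.08, 0.001, 0.001]
force: [-1.2, 0.2, -0.7]
finger_gap: 0.381
gripper_force: 0.0
```

step_arm:
  targets: "0 0 -50 0;0 0 -100 0;0 0 -150 0;0 0 -150 0"

```text
t: 11.75
tcp_pos: [0.4303, -0.3173, 0.1775]
tool_rot: [0.997, 0.08, 0.005, 0.006]
force: [0.3, -0.3, -0.2]
finger_gap: 0.381
gripper_force: 0.0
```

```bash
python3 -c "
from h import *
go(.621,.0505,.14,27)"
```

```text
shift [ 246.4 -333.3   35.1] turn -17.8 head 9.2 q6 32.5 t 11.75 F [ 0.3 -0.3 -0.2]
```

step_arm:
  targets: "247 -333 35 -18;247 -333 35 -18;247 -333 35 -18;247 -333 35 -18;247 -333 35 -18;247 -333 35 -18;247 -333 35 -18;247 -333 35 -18;247 -333 35 -18;247 -333 35 -18;247 -333 35 -18;247 -333 35 -18"
  gripper: 0.35

```text
t: 12.95
tcp_pos: [0.6171, 0.0526, 0.1353]
tool_rot: [0.972, 0.234, -0.001, 0.0]
force: [0.3, -0.8, -0.1]
finger_gap: 0.647
gripper_force: 0.0
```

```bash
python3 -c "
from h import *
peglook('peg_a','w5.png',.010)
go(.622,.0505,.008,27)"
```

```text
[0.61710328 0.05259515 0.13525256]
peg_a 0.62 [622.2  50.3] 80 27 yaw 27.1 px [284. 197.] mean [0.6244 0.0526]
shift [  3.2   3.8 127.4] turn -0.0 head 27.0 q6 57.6 t 13.05 F [-0.1  0.2 -0.3]
```

step_arm:
  targets: "3 3 40 0;3 3 80 0;3 3 115 0;3 3 127 0;3 3 127 0;3 3 127 0"

```text
t: 13.65
tcp_pos: [0.623, 0.0523, 0.0094]
tool_rot: [0.972, 0.234, 0.001, 0.0]
force: [0.4, 0.2, 0.3]
finger_gap: 0.649
gripper_force: 0.0
```

step_arm:
  targets: "0 0 0 0;0 0 0 0;0 0 0 0;0 0 0 0;0 0 0 0;0 0 0 0"
  gripper: 1

```text
t: 14.25
tcp_pos: [0.6231, 0.0529, 0.0101]
tool_rot: [0.972, 0.235, 0.001, 0.001]
force: [-0.8, 0.3, 6.3]
finger_gap: 0.207
gripper_force: 38.9
```

step_arm:
  targets: "0 0 -50 0;0 0 -100 0;0 0 -130 0;0 0 -130 0"

```text
t: 14.65
tcp_pos: [0.6258, 0.0528, 0.1441]
tool_rot: [0.972, 0.235, 0.006, 0.002]
force: [1.0, -0.5, -0.5]
finger_gap: 0.206
gripper_force: 39.0
```

```bash
python3 -c "
from h import *
go(*intub(-.072,-.025),.14,9)"
```

```text
shift [-359.   281.8    2.3] turn 18.2 head 27.2 q6 57.5 t 14.65 F [ 1.  -0.5 -0.5]
```

step_arm:
  targets: "-359 282 0 18;-359 282 0 18;-359 282 0 18;-359 282 0 18;-359 282 0 18;-359 282 0 18;-359 282 0 18;-359 282 0 18;-359 282 0 18;-359 282 0 18;-359 282 0 18;-359 282 0 18"

```text
t: 15.85
tcp_pos: [0.4308, -0.3601, 0.1375]
tool_rot: [0.997, 0.08, -0.001, -0.001]
force: [-0.1, 0.9, 0.0]
finger_gap: 0.206
gripper_force: 39.0
```

```bash
python3 -c "
from h import *
snap('wrist','w6.png')
go(*intub(-.072,-.025),.018,9)"
```

```text
shift [  3.5   2.9 119.6] turn 0.2 head 9.2 q6 29.5 t 15.9 F [ 0.7 -0.3 -0.1]
```

View pics/w6.png

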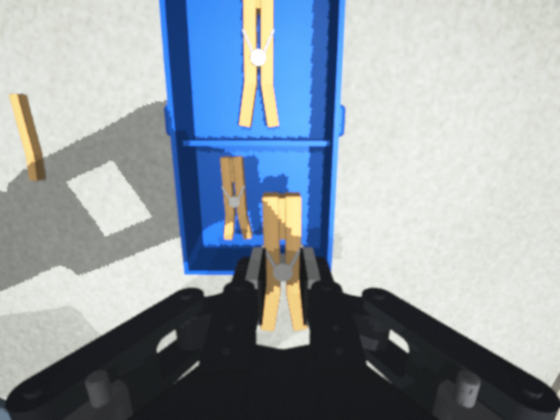

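step_arm:
  targets: "3 3 0 0;3 3 50 0;3 3 90 0;3 3 117 0;3 3 117 0;3 3 117 0"

```text
t: 16.5
tcp_pos: [0.4353, -0.3635, 0.0212]
tool_rot: [0.997, 0.08, -0.0, -0.0]
force: [0.2, -0.3, -0.6]
finger_gap: 0.208
gripper_force: 39.1
```

step_arm:
  targets: "0 0 0 0;0 0 0 0;0 0 0 0"
  gripper: 0.62

```text
t: 16.8
tcp_pos: [0.4353, -0.365, 0.0228]
tool_rot: [0.997, 0.08, 0.001, 0.001]
force: [0.2, -0.9, 0.4]
finger_gap: 0.38
gripper_force: 0.0
```

step_arm:
  targets: "0 0 -50 0;0 0 -100 0;0 0 -150 0;0 0 -200 0;0 0 -200 0"

```text
t: 17.3
tcp_pos: [0.4377, -0.3681, 0.2297]
tool_rot: [0.997, 0.08, 0.005, 0.007]
force: [1.3, -0.6, -0.9]
finger_gap: 0.379
gripper_force: 0.0
```

```bash
python3 -c "
from h import *
snap('wrist','w7.png')
s=manip.sense();print(s['tcp_pos'])
go(.534,.3065,.2,-4)"
```

```text
[ 0.43622085 -0.36634172  0.22620757]
shift [ 203.2 -649.    21.1] turn 13.1 head 9.1 q6 29.6 t 17.35 F [-0.7  0.  -1.2]
```

View pics/w7.png

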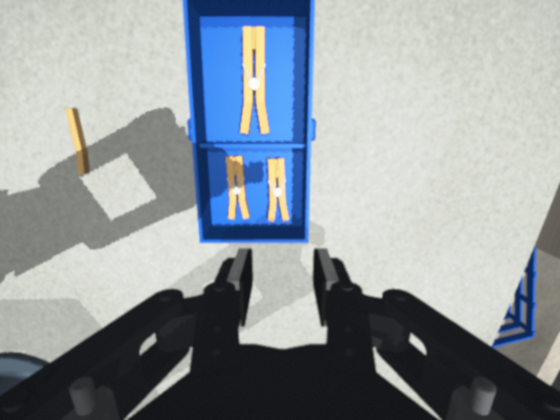

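step_arm:
  targets: "-20 -30 -50 0;-20 -30 -100 0;-20 -30 -100 0;-20 -30 -100 0;-20 -30 -100 0"
  gripper: 0.3

```text
t: 17.85
tcp_pos: [0.4094, -0.3371, 0.3196]
tool_rot: [0.997, 0.08, -0.001, -0.001]
force: [-0.2, 0.2, -0.6]
finger_gap: 0.699
gripper_force: 0.0
```

```bash
python3 - <<'E'
from h import *
im,s=snap('wrist','w8.png'); print(s["tcp_pos"],s["qd"])
near=w2px("wrist",[[.502,-.326,.04]],s)[0]; m=blue(im,near); ys,xs=np.nonzero(m); print(near,m.sum(),xs.min(),xs.max(),ys.min(),ys.max())
print(fit([("wrist",m,s)],.257,.128,.055,(.502,-.326,.157),st=(.005,.005,.03)))
go(.534,.3065,.2,-4)
E
```

```text
[ 0.40938198 -0.33710729  0.31957791] [-0.00067105  0.02224948  0.01144792  0.00055003  0.00420262 -0.00119006]
[285.49024561 110.51222298] 19656.0 236 337 2 201
(array([ 0.50162963, -0.32700823,  0.15490123]), np.float64(0.03321186914936915))
shift [ 225.5 -615.1  120.8] turn 13.1 head 9.1 q6 29.3 t 17.9 F [-0.3 -0.7 -0.8]
```

step_arm:
  targets: "190 -520 80 13;190 -520 80 13;190 -520 80 13;190 -520 80 13;190 -520 80 13;190 -520 80 13;190 -520 80 13;190 -520 80 13;190 -520 80 13;190 -520 80 13;190 -520 80 13;190 -520 80 13"

```text
t: 19.1
tcp_pos: [0.514, 0.21, 0.238]
tool_rot: [1.0, -0.031, -0.002, -0.0]
force: [-0.1, -0.5, -0.5]
finger_gap: 0.703
gripper_force: 0.0
```

```bash
python3 - <<'E'
from h import *
go(.534,.3065,.3,-4)
E
```

```text
shift [ 13.7 -97.6 -62. ] turn 0.4 head -3.6 q6 104.2 t 19.1 F [-0.1 -0.5 -0.5]
```

step_arm:
  targets: "-45 -98 -62 0.5;-45 -98 -62 0.5;-45 -98 -62 0.5;-45 -98 -62 0.5;-45 -98 -62 0.5"

```text
t: 19.6
tcp_pos: [0.4762, 0.3058, 0.3017]
tool_rot: [0.999, -0.038, -0.001, 0.001]
force: [-0.1, 1.0, -0.3]
finger_gap: 0.698
gripper_force: 0.0
```

```bash
python3 - <<'E'
from h import *
im,s=snap('wrist','w9.png'); print(s["tcp_pos"])
near=w2px("wrist",[[.534,.3065,.02]],s)[0]; m=blue(im,near); ys,xs=np.nonzero(m); print(near,m.sum(),xs.min(),xs.max(),ys.min(),ys.max())
print(fit([("wrist",m,s)],.276,.147,.023,(.534,.3065,-.07),st=(.005,.005,.03)))
h=cv2.cvtColor(im,cv2.COLOR_RGB2HSV); w=(cv2.inRange(h,(0,0,150),(180,70,255))>0)&(m>0)
n,l,st,ce=cv2.connectedComponentsWithStats(w.astype(np.uint8)); k=1+st[1:,4].argmax(); print(st[k])
P=px2w("wrist",np.argwhere(l==k)[:,::-1],.053,s).astype(np.float32); r=cv2.minAreaRect(P*1000); print(r)
E
```

```text
[0.476173   0.30576193 0.30165832]
[278.32707582 136.68725935] 19384.0 226 330 32 224
(array([ 0.52985162,  0.30762163, -0.07166613]), np.float64(0.07370769706974825))
[ 270   97   15   78 1096]
((535.0825805664062, 307.51776123046875), (17.87650489807129, 98.32234954833984), 85.79080200195312)
```

View pics/w9.png

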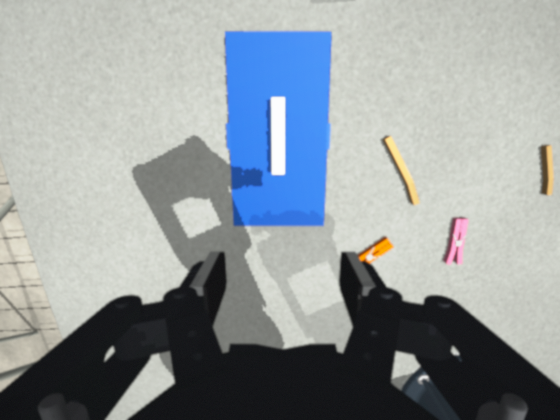

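```bash
python3 -c "
from h import *
go(.535,.3075,.1,-4.2);go(.535,.3075,.031,-4.2)"
```

```text
shift [ 59.   -7.3 201.2] turn -0.2 head -4.4 q6 115.8 t 19.65 F [-0.7 -0.7 -0.2]
shift [ 59.2  -7.5 270.2] turn -0.2 head -4.4 q6 115.8 t 19.65 F [-0.7 -0.7 -0.2]
```

step_arm:
  targets: "40 -1 50 0;59 -1 100 0;59 -1 150 0;59 -1 200 0;59 -1 200 0;59 -1 200 0"
  gripper: 0.4

```text
t: 20.25
tcp_pos: [0.533, 0.2998, 0.0981]
tool_rot: [0.999, -0.039, -0.005, 0.002]
force: [-0.2, -0.8, -0.8]
finger_gap: 0.596
gripper_force: 0.0
```

```bash
python3 - <<'E'
from h import *
im,s=snap('wrist','w10.png'); print(s["tcp_pos"])
h=cv2.cvtColor(im,cv2.COLOR_RGB2HSV); w=cv2.inRange(h,(0,0,170),(180,40,255))
ys,xs=np.mgrid[:420,:560]; c=w2px("wrist",[[.535,.3075,.053]],s)[0]; w[np.abs(xs-c[0])>35]=0
n,l,st,ce=cv2.connectedComponentsWithStats(w); k=l[int(c[1]),int(c[0])]; print(c,st[k])
P=px2w("wrist",np.argwhere(l==k)[:,::-1],.053,s).astype(np.float32); print(cv2.minAreaRect(P*1000))
go(.535,.3075,.031,-4.2)
E
```

```text
[0.53296966 0.29983278 0.09808145]
[270.26102396 231.73774142] [ 257  157   29  137 3435]
((536.18701171875, 306.3179016113281), (18.193269729614258, 99.12480163574219), 85.87943267822266)
shift [ 0.1 -6.8 69.6] turn -0.3 head -4.5 q6 113.5 t 20.3 F [0.4 0.1 0.8]
```

step_arm:
  targets: "1 -6 0 0;1 -6 30 0;1 -6 60 0;1 -6 67 0;1 -6 67 0;1 -6 67 0"

```text
t: 20.9
tcp_pos: [0.5386, 0.3096, 0.038]
tool_rot: [0.999, -0.038, 0.002, -0.001]
force: [0.0, 0.5, 0.7]
finger_gap: 0.601
gripper_force: 0.0
```

```bash
python3 -c "
from h import *
go(.5355,.307,.031,-4.2)"
```

```text
shift [-2.9  2.8  7. ] turn -0.2 head -4.4 q6 114.0 t 20.9 F [0.  0.5 0.7]
```

step_arm:
  targets: "-3 3 6 0;-3 3 6 0;-3 3 6 0;-3 3 6 0"

```text
t: 21.3
tcp_pos: [0.5342, 0.3063, 0.0306]
tool_rot: [0.999, -0.038, 0.0, -0.0]
force: [0.2, 0.4, -0.1]
finger_gap: 0.598
gripper_force: 0.0
```

step_arm:
  targets: "0 0 0 0;0 0 0 0;0 0 0 0;0 0 0 0;0 0 0 0;0 0 0 0;0 0 0 0"
  gripper: 1
  squeeze: 100

```text
t: 22.0
tcp_pos: [0.5341, 0.3063, 0.0306]
tool_rot: [0.999, -0.038, 0.0, -0.0]
force: [-1.6, -1.1, 4.9]
finger_gap: 0.191
gripper_force: 98.5
```

```bash
python3 -c "
from h import *
s=manip.sense();print(s['tcp_pos'])
go(.5355,.307,.031,-4.2)"
```

```text
[0.53410077 0.30626094 0.03057513]
shift [ 1.3 -0.8 -0.4] turn -0.2 head -4.4 q6 113.8 t 22.0 F [-1.6 -1.1  4.9]
```

step_arm:
  targets: "0 0 -10 0;0 0 -35 0;0 0 -70 0;0 0 -105 0;0 0 -140 0;0 0 -165 0;0 0 -165 0"

```text
t: 22.7
tcp_pos: [0.5362, 0.3072, 0.1993]
tool_rot: [0.999, -0.038, 0.004, -0.002]
force: [0.7, 0.2, -1.1]
finger_gap: 0.188
gripper_force: 98.0
```

```bash
python3 -c "
from h import *
go(.5005,-.327,.19,8.9)"
```

```text
shift [ 12.4 635.1   7.2] turn -13.3 head -4.4 q6 113.8 t 22.7 F [ 0.7  0.2 -1.1]
```

step_arm:
  targets: "0 15 0 0;1 45 0 -1;2 80 0 -2;3 120 0 -3;4 160 0 -4;5 200 0 -5;6 240 0 -6;7 280 0 -7;8 320 0 -8;9 360 0 -9;10 400 0 -10;11 440 0 -11"

```text
t: 23.9
tcp_pos: [0.5087, -0.1348, 0.1929]
tool_rot: [0.998, 0.058, -0.002, -0.001]
force: [-0.1, -0.3, -0.9]
finger_gap: 0.188
gripper_force: 97.9
```

```bash
python3 -c "
from h import *
go(.5005,-.327,.15,8.9)"
```

```text
shift [-30.2 190.   42.5] turn -2.3 head 6.6 q6 56.4 t 23.9 F [-0.1 -0.3 -0.9]
```

step_arm:
  targets: "-5 40 0 -1;-10 80 0 -2;-18 120 0 -2;-24 155 10 -2;-30 180 20 -2;-30 188 40 -2;-30 188 40 -2;-30 188 40 -2;-30 188 40 -2"

```text
t: 24.8
tcp_pos: [0.5028, -0.3226, 0.155]
tool_rot: [0.997, 0.076, -0.0, -0.001]
force: [0.7, -0.2, -0.8]
finger_gap: 0.189
gripper_force: 97.9
```

```bash
python3 - <<'E'
from h import *
s=manip.sense();print(s['tcp_pos'])
go(.5005,-.327,.10,8.9)
im,_=snap("scene","s2.png"); im2,_=snap("side","d2.png")
cv2.imwrite("pics/c2.png",np.hstack([cv2.imread("pics/s2.png")[120:420,0:380],cv2.imread("pics/d2.png")[40:340,150:530]]))
E
```

```text
[ 0.50284668 -0.32259645  0.15500825]
shift [-2.9  4.1 55. ] turn -0.2 head 8.7 q6 37.9 t 24.8 F [ 0.7 -0.2 -0.8]
```

View pics/c2.png

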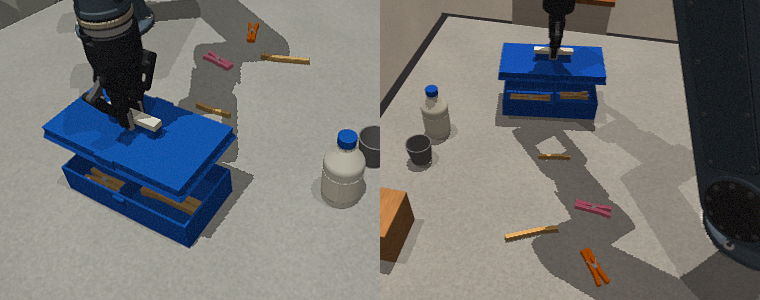

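step_arm:
  targets: "-3 4 15 0;-3 4 40 0;-3 4 54 0;-3 4 54 0;-3 4 54 0;-3 4 54 0;-3 4 54 0"

```text
t: 25.6
tcp_pos: [0.5016, -0.3284, 0.1023]
tool_rot: [0.997, 0.075, 0.001, 0.001]
force: [-0.2, -1.0, -1.5]
finger_gap: 0.189
gripper_force: 97.9
```

```bash
python3 - <<'E'
from h import *
s=manip.sense();print(s['tcp_pos']); go(.5005,-.327,.077,8.9)
h=s['tcp_pos'][2]-.0306
for n in("scene",):
    im,_=snap(n,n+"3.png")
    hs=cv2.cvtColor(im,cv2.COLOR_RGB2HSV); m=cv2.inRange(hs,(100,140,30),(130,255,255))
    c=w2px(n,box((.5018,-.3268,.155),.276,.147,h,h+.023)).round(); print(c.tolist())
cv2.imwrite("pics/c3.png",cv2.resize(cv2.imread("pics/scene3.png")[190:390,30:260],None,fx=3,fy=3)[:600,:690])
E
```

```text
[ 0.50162963 -0.32841252  0.10230329]
shift [-0.9 -1.6 25.3] turn -0.3 head 8.6 q6 37.5 t 25.6 F [-0.2 -1.  -1.5]
[[49.0, 282.0], [45.0, 272.0], [110.0, 230.0], [107.0, 220.0], [184.0, 349.0], [182.0, 339.0], [237.0, 281.0], [236.0, 271.0]]
```

View pics/c3.png

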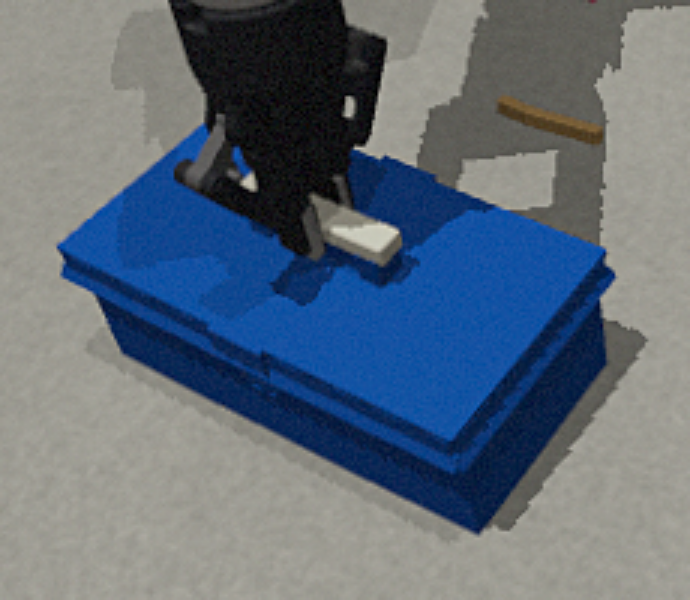

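step_arm:
  targets: "-1 -1 5 -0.3;-1 -1 10 -0.3;-1 -1 15 -0.3;-1 -1 20 -0.3;-1 -1 23 -0.3;-1 -1 23 -0.3;-1 -1 23 -0.3"

```text
t: 26.35
tcp_pos: [0.4998, -0.3271, 0.078]
tool_rot: [0.997, 0.078, -0.0, -0.0]
force: [0.4, -0.5, -1.6]
finger_gap: 0.191
gripper_force: 97.9
```

```bash
python3 - <<'E'
from h import *
s=manip.sense();print(s['tcp_pos'],s["ft_torque"]); go(.5005,-.327,.0666,8.9)
E
```

```text
[ 0.49976264 -0.32708624  0.07802695] [-0.05472686  0.03672772 -0.02746167]
shift [ 0.7  0.  11.4] turn 0.0 head 8.9 q6 37.2 t 26.35 F [ 0.4 -0.5 -1.6]
```

No contact yet, well centred. Press gradually.

step_arm:
  targets: "0 0 2 0;0 0 4 0;0 0 5 0;0 0 6 0;0 0 7 0;0 0 7 0"

```text
t: 26.95
tcp_pos: [0.4999, -0.3271, 0.0709]
tool_rot: [0.997, 0.078, 0.0, -0.0]
force: [1.3, 0.5, 0.0]
finger_gap: 0.184
gripper_force: 98.2
```

step_arm:
  targets: "0 0 2 0;0 0 4 0;0 0 5 0;0 0 6 0;0 0 6 0;0 0 6 0"

```text
t: 27.55
tcp_pos: [0.4996, -0.327, 0.0666]
tool_rot: [0.997, 0.078, -0.0, -0.0]
force: [-2.2, 1.9, 9.6]
finger_gap: 0.187
gripper_force: 99.4
```

step_arm:
  targets: "0 0 2 0;0 0 4 0;0 0 4 0;0 0 4 0"

```text
t: 27.95
tcp_pos: [0.4996, -0.327, 0.0665]
tool_rot: [0.997, 0.078, 0.0, 0.0]
force: [-6.8, 5.2, 32.7]
finger_gap: 0.191
gripper_force: 102.6
```

step_arm:
  targets: "0 0 -4 0;0 0 -5 0;0 0 -5 0"

```text
t: 28.25
tcp_pos: [0.4998, -0.3272, 0.0666]
tool_rot: [0.997, 0.078, -0.0, -0.0]
force: [-1.9, 1.3, 7.5]
finger_gap: 0.186
gripper_force: 100.2
```

step_arm:
  targets: "0 0 0 0;0 0 0 0;0 0 0 0;0 0 0 0"
  gripper: 0.5

```text
t: 28.65
tcp_pos: [0.4997, -0.327, 0.0657]
tool_rot: [0.997, 0.078, -0.0, -0.0]
force: [0.2, -0.5, 0.2]
finger_gap: 0.505
gripper_force: 0.0
```

step_arm:
  targets: "0 0 -10 0;0 0 -40 0;0 0 -90 0;0 0 -140 0;0 0 -180 0;0 0 -180 0;0 0 -180 0"

```text
t: 29.35
tcp_pos: [0.5001, -0.3273, 0.2479]
tool_rot: [0.997, 0.078, 0.001, 0.001]
force: [-0.0, -0.6, -0.7]
finger_gap: 0.5
gripper_force: 0.0
```

```bash
python3 - <<'E'
from h import *
im,s=snap("wrist","w11.png"); print(s["tcp_pos"])
snap("scene","s4.png"); snap("side","d4.png")
for n in("scene","side"): print(w2px(n,box((.5018,-.3268,.155),.276,.147,.036,.059)).round().tolist())
a=cv2.resize(cv2.imread("pics/s4.png")[200:400,30:260],None,fx=1.7,fy=1.7); b=cv2.resize(cv2.imread("pics/d4.png")[90:190,250:400],None,fx=2.6,fy=2.6)
b=cv2.copyMakeBorder(b,0,a.shape[0]-b.shape[0],0,0,cv2.BORDER_CONSTANT); cv2.imwrite("pics/c4.png",np.hstack([a,b])); print(a.shape,b.shape)
E
```

```text
[ 0.50010816 -0.32732919  0.24794795]
[[56.0, 296.0], [52.0, 287.0], [114.0, 244.0], [111.0, 235.0], [187.0, 363.0], [185.0, 354.0], [238.0, 295.0], [237.0, 286.0]]
[[366.0, 119.0], [368.0, 113.0], [371.0, 152.0], [372.0, 145.0], [273.0, 115.0], [273.0, 108.0], [269.0, 147.0], [269.0, 140.0]]
(340, 391, 3) (340, 390, 3)
```

View pics/c4.png

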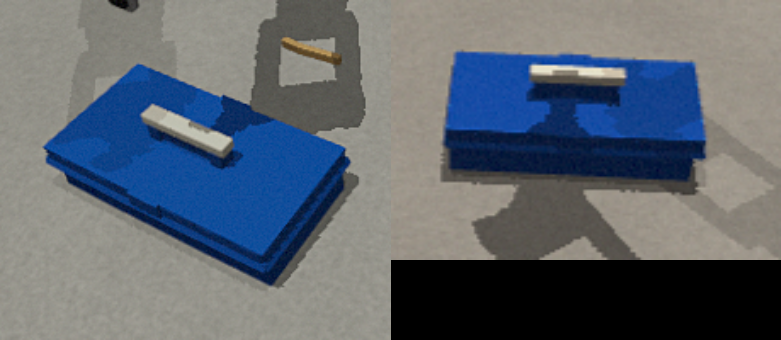

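The lid sits level. It met a hard stop at home height: 33 N of pressing moved it no further.

```bash
python3 -c "
from h import *
print(manip.sign_off())"
```

```text
the job is handed in; nothing more can be done
None
```

I put the long peg in the longer compartment and both standard pegs in the shorter one, then pressed the lid home and handed the job in at about 29 s; the hand-in returned no verdict.

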